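# Change printing blocks and offer up the long block over the panel

### The job

Put the round printing block away: stand it in the open drawer without dropping it, let go and slide the drawer fully shut. Then take the long printing block by its handle, carry it over the row of jars, higher than their lids, and finish holding it still about a centimetre above the white panel in the tray, level, centred on the panel and with its long side along the panel's long side. Never let the long block touch the panel or the tray, leave the jars and the hand roller where they are, and do not put the block down: the program ends with the gripper still holding it.

Things in the scene. Friction and masses are not known exactly. Their poses are not given: they have to be found in the camera images.
- round_block: Round hand printing block, loose, about 0.12 kg: a disc 56 mm in diameter, 20 mm thick (black rubber face below, pale wood above) with an upright wooden knob, 24 mm in diameter, from 20 to 54 mm above the underside. Origin: centre of the underside, z up along the knob. It stands on the table; it may have swapped places with the long block.
- long_block: Long hand printing block, loose, about 0.25 kg: a plate 100 x 60 mm, 24 mm thick (black rubber face below, pale wood above), with a straight wooden bar handle on top, 70 mm long, 24 mm wide, from 24 to 64 mm above the underside. Origin: centre of the underside; x along its 100 mm side and the handle, y across, z up. The two ends are alike.
- panel_top (a point): Centre of the top face of the white panel (120 x 80 x 20 mm) fixed on the floor of an open wooden tray. x along the panel's and the tray's long side, z up. The face is 30 mm above the table; the tray is 190 x 150 mm outside, its four rims 12 mm thick and 45 mm above the table. The two ends are alike.
- tray: The open wooden tray, with the white panel fixed in it: 190 x 150 mm, rims 45 mm high. It is fixed to the table. Origin: centre of its underside on the table, directly below the centre of the panel; x along its long side.
- chest_drawer0 (a joint): Travel of the only drawer of the small plywood chest (260 mm deep, 220 mm wide, 100 mm tall, fixed on the table): 0 is fully shut, and it grows as the drawer comes out towards the robot; 0.12 to 0.15 m at the start. It slides with about 1 N of friction and stays where it is left.
- drawer_floor (a point): Centre of the drawer's inner floor, 22 mm above the table; moves with the drawer. x points into the chest (the way it shuts), y left, z up. Inside 215 mm along x, 178 along y; side walls 56 mm and front 66 mm above this floor. With the drawer out by d, it lies open from x = -0.107 to x = d - 0.114 m; the chest's roof, its underside 66 mm above the floor, covers the rest.
- chest_drawer0_handle (a point): Middle of the drawer's bar handle (a level bar 110 mm long, along the drawer's y), 35 mm out from the drawer front, 62 mm above the table, at x = -0.1635 in the drawer_floor frame; it moves with the drawer. Its axes are those of drawer_floor.
- jar0: The smallest paint jar with screw lid, 48 mm diameter, 65 mm tall, loose. One of three jars standing in a row between the two blocks and the tray, in random order. Origin: centre of its underside, z up. Not to be shifted.
- jar1: The middle paint jar with screw lid, 48 mm diameter, 78 mm tall, loose. One of three jars standing in a row between the two blocks and the tray, in random order. Origin: centre of its underside, z up. Not to be shifted.
- jar2: The tallest paint jar with screw lid, 48 mm diameter, 90 mm tall, loose. One of three jars standing in a row between the two blocks and the tray, in random order. Origin: centre of its underside, z up. Not to be shifted.
- brayer: Hand roller, loose, lying near the tray on the robot's side: black rubber roll 36 mm in diameter and 80 mm long with a wooden handle, 150 mm long overall. Origin: on the table below the middle of the roll; the handle runs along -x. Not to be moved.
Not all that is in view belongs to the job. What is shaped like the long_block but green or yellow is not meant.

How it is judged (in metres and radians):
On the way, in this order (a step that is already met when the one before it is completed fails the run):
1. the round block stands in the drawer, let go (x of round_block in the frame of drawer_floor between -0.1 and 0.1 m and y of round_block in the frame of drawer_floor between -0.085 and 0.085 m and z of round_block in the frame of drawer_floor between -0.006 and 0.008 m and angle between round_block's own z axis and vertical below 0.2 rad and contact force between round_block and the fingers below 0.05 N), for 0.2 s.
2. the drawer is fully shut with the round block in it (x of round_block in the frame of drawer_floor between -0.1 and 0.1 m and y of round_block in the frame of drawer_floor between -0.085 and 0.085 m and z of round_block in the frame of drawer_floor between -0.006 and 0.008 m and angle between round_block's own z axis and vertical below 0.2 rad and value of joint chest_drawer0 below 0.006 m), for 0.2 s.
3. the long block is carried higher than the jars' lids, in the gripper (height (world z) of long_block above 0.092 m and contact force between long_block and the fingers above 0.5 N), for 0.1 s.
At the end, for the whole second after the job is handed in: Drawer within 6 mm of shut, round block upright on its floor; gripper holds the long block still, 3 to 20 mm above the panel, touching neither panel nor tray, within 10 mm of the panel centre, long sides within 0.12 rad (either way round), tilt under 0.12 rad (all of step 2 and horizontal distance between long_block and panel_top below 0.01 m and angle between the x axis of long_block and the x axis of panel_top, either way round below 0.12 rad and angle between long_block's own z axis and vertical below 0.12 rad and z of long_block in the frame of panel_top between 0.003 and 0.02 m and contact force between long_block and the fingers above 0.5 N and contact force between long_block and tray below 0.05 N and linear speed of long_block below 0.02 m/s); the arm keeps its last pose, push and grip.
It fails at once if a jar is shifted more than 20 mm or tipped (distance of any of jar0, jar1, jar2 from where it was at the start of the episode above 0.02 m or angle between any of jar0, jar1, jar2's own z axis and vertical above 0.3 rad).
It fails at once if the hand roller is moved more than 30 mm (distance of brayer from where it was at the start of the episode above 0.03 m).
It fails at once if the long block touches the tray or the panel (contact force between long_block and tray above 0.3 N).
It fails at once if the round block is dropped (falls faster than 0.7 m/s out of the gripper) (linear speed of round_block above 0.7 m/s and contact force between round_block and the fingers below 0.05 N).
It also fails if it takes over 72 s, if anything falls off the work surface, if the arm or the gripper's body presses on something with over 40 N, if the wrist force passes 120 N, or if a joint passes its speed limit or range.

### The arm

A 6-joint arm with a two-finger parallel gripper is mounted at the origin on the work surface. World frame = base frame: x ahead of the robot, y to its left, z up, the work surface at z = 0. Lengths are in mm, angles in rad, forces in N, time in s.
With the tool pointing down it reaches from about 400 to 925 mm from the base axis. Payload 12.5 kg.
Tool frame: the origin (TCP) lies at the very end of the fingers, on their centre line; the grasp point (between the pads) lies 19 mm behind it (env.tcp_to_grasp is the distance from the TCP to the grasp point, in mm); z points along the fingers, x is the direction in which the jaws open and shut, and the axes are right-handed (so a half turn about z gives the same grasp; the last joint's range is limited). The gripper opens to 95 mm and grips with 3 to 60 N. Pads are 20 mm wide; open, the fingers measure 119 mm over their backs; the gripper's body (75 mm by 180 mm) begins 59 mm behind the grasp point.
Start: joints at [1.002, 0.491, 1.559, -0, 1.092, -0.106], TCP at [279.022, 559.28, 214.661] pointing down, gripper open.
Joint ranges: [-3.1, 3.1], [-0.84, 2.19], [0.05, 2.79], [-1.13, 4.28], [0.06, 2.93], [-2.69, 2.69]. Speed limits (rad/s): [2.22, 2.22, 2.79, 3.14, 3.14, 3.14].

### API

Orientations are given as [roll, pitch, yaw] about the fixed x, y, z axes, in that order (R = Rz(yaw) Ry(pitch) Rx(roll)).
In Python, from cell import env, vision, job gives the robot as it stands.
- The arm moves only by the shell command python3 -m pendant 'ROWS' [OPENING]. ROWS is JSON, a list of rows, each a list of 4 numbers: the shift along the tool's x, y, z in mm, then the turn about the tool's z in degrees. In form: [[tx, ty, tz, turn], ...]. A call has 1 to 8 rows; each row is the pose to reach, as a shift and turn from the pose measured when the call began, along the tool's axes at that moment; what a row does not reach only later rows make up. A row lasts 1/8 s, in which the tool goes at most 62.5 mm and 10.7 degrees, less where a joint would pass 70% of its speed; a pose out of reach is approached as far as the arm can. A call with a gripper value outside its range is refused whole. OPENING is the closure, from 0 (fully open) to 1 (shut), set as the call begins (- or left out, the last holds). The fingers move at their own pace and stop on an object; the grip force is fixed at half the most. Time passes only in rows, so rows that repeat a pose let the fingers close. It gives the time, the measured TCP pose, the force and the opening at its end, in the units of the state.
- env.state(): the state, without advancing time (a new reading comes with each control period).
- vision.read_camera(name): name is "scene" or "top" or "wrist"; returns a dict with "pixels" (384x512x3 uint8, red, green, blue), "intrinsics" (3x3 intrinsics, pixels), "R" (3x3) and "t" (3): a world point X has camera coordinates R X + t; the wrist camera has in their place "tool_from_camera" (4x4, takes a point from camera to tool coordinates, whose origin is the TCP and whose axes are the tool frame's). Camera axes: x right, y down, z forward; pixel columns grow to the right and rows downward; lengths in mm; the calibration is good to about 2 mm. A picture is of the moment at which its call begins: read the wrist's pose just before it. There is no depth.
- job.job_done(): hands the job in, once; it reports no verdict.
Trained networks look in a picture, given as the dict that the camera call returned (one of the last four; its "shot" number tells which), for a name from the list of things; names that differ only in an ending like _2 or _b are one class to them, and where a whole thing is asked for, a point or a joint stands for the part that bears it (a point fixed in the world has none). Each returns a list of dicts, best first, with "confidence" (0 to 1); they miss things now and then, are a little off and sometimes report something else, mostly with a low value. They report only what shows in the picture. A call takes as long as a camera call. They do not tell look-alikes from the thing itself.
- vision.find_in(picture, query): "at" ([x, y, z] in mm, in the coordinates of the camera as it stood for that picture, good to about 4 mm: the middle of the surface that is visible of it).
- vision.regions_of(picture, query): "pixels" (384x512 bool, what is visible of it).
The state is a dict: "t": time; "joints": joint angles; "qvel": joint speeds; "tau": joint torques, N m; "eef_pos": TCP position; "tcp_rot": TCP orientation; "ft_force": force on the tool from outside, world axes, zero at the start; "moment": the same for the moment, N m; "opening": opening from 0.0 (shut) to 1.0 (fully open).
Only numpy, scipy, OpenCV 4.12 (cv2) and the standard library are available. Lean on these libraries where they do the work, as an engineer would, in place of code of your own. Each camera call takes 0.05 s, during which the arm holds its last target.

## Working session

There is one attempt and no reset: what is moved stays moved. The work goes in short steps, Python scripts to look and compute and a shell command to move; the robot and the scene stay as the last step left them, time stands still between calls to the robot, and variables do not carry over. Pictures are saved under pics/ and viewed, and the job is handed in when it is done.

```bash
ls; mkdir -p pics
cat > h.py <<'E'
import numpy as np, cv2
from cell import env, vision, job
def save(p,n,crop=None,s=1):
    im=p["pixels"][:,:,::-1]
    if crop: im=im[crop[1]:crop[3],crop[0]:crop[2]]
    im=cv2.resize(im,None,fx=s,fy=s,interpolation=cv2.INTER_CUBIC); cv2.imwrite("pics/"+n,im)
def px2w(p,uv,z):
    K=np.array(p["intrinsics"]);R=np.array(p["R"]);t=np.array(p["t"])
    d=R.T@np.linalg.solve(K,[uv[0],uv[1],1.]);c=-R.T@t
    return c+d*(z-c[2])/d[2]
def w2px(p,X):
    q=np.array(p["intrinsics"])@(np.array(p["R"])@np.array(X,float)+np.array(p["t"]));return q[:2]/q[2]
def c2w(p,a): return np.array(p["R"]).T@(np.array(a)-np.array(p["t"]))
E
python3 - <<'E'
from h import *
s=env.state();print(s)
for n in ("top","scene"):
    p=vision.read_camera(n);save(p,n+"0.png",s=1.5)
    for q in ("round_block","long_block","tray","chest_drawer0","chest_drawer0_handle","jar0","jar1","jar2","brayer"):
        try: print(n,q,[(np.round(c2w(p,d["at"])).tolist(),np.round(w2px(p,c2w(p,d["at"]))).tolist(),round(d["confidence"],2)) for d in vision.find_in(p,q)])
        except Exception as e: print(q,e)
E
```

```text
pics
{'t': 0.0, 'joints': array([ 1.00240010e+00,  4.91526615e-01,  1.55947693e+00,  1.15523273e-06,
        1.09170130e+00, -1.05589093e-01]), 'qvel': array([ 3.03561200e-05, -8.19381942e-05, -9.23691033e-04, -1.10660167e-03,
       -6.48261894e-04,  2.26351394e-03]), 'tau': array([ 7.80684186e-04, -6.12633634e+01, -2.58186400e+01,  6.93103625e-02,
        4.80963592e-02, -7.99474287e-05]), 'eef_pos': array([278.87189332, 559.0458706 , 214.07275405]), 'tcp_rot': array([-3.14147442e+00,  1.10589192e-03,  1.10798873e+00]), 'ft_force': array([-0.18893267,  0.24258659,  0.99109214]), 'moment': array([-0.04142737,  0.02989336, -0.06286953]), 'opening': 1.0002256976422061}
top round_block [([447.0, 34.0, 17.0], [235.0, 240.0], 0.67)]
top long_block [([623.0, 65.0, 25.0], [231.0, 169.0], 0.86), ([318.0, 193.0, 28.0], [163.0, 285.0], 0.75), ([784.0, 69.0, 25.0], [237.0, 110.0], 0.63)]
top tray [([520.0, -315.0, 28.0], [378.0, 226.0], 0.82)]
top chest_drawer0 [([538.0, 329.0, 25.0], [123.0, 190.0], 0.59)]
top chest_drawer0_handle [([537.0, 332.0, 22.0], [122.0, 190.0], 0.68)]
top jar0 [([432
[... 864 characters left out ...]
6)]
scene chest_drawer0 [([509.0, 317.0, 46.0], [313.0, 140.0], 0.58), ([461.0, 28.0, 18.0], [245.0, 172.0], 0.44)]
scene chest_drawer0_handle [([506.0, 321.0, 49.0], [314.0, 139.0], 0.68)]
scene jar0 [([557.0, -147.0, 41.0], [223.0, 203.0], 0.9), ([669.0, -127.0, 51.0], [253.0, 216.0], 0.7), ([442.0, -131.0, 50.0], [203.0, 181.0], 0.6)]
scene jar1 [([557.0, -147.0, 41.0], [223.0, 203.0], 0.9), ([669.0, -127.0, 51.0], [253.0, 216.0], 0.7), ([442.0, -131.0, 50.0], [203.0, 181.0], 0.6)]
scene jar2 [([557.0, -147.0, 41.0], [223.0, 203.0], 0.9), ([669.0, -127.0, 51.0], [253.0, 216.0], 0.7), ([442.0, -131.0, 50.0], [203.0, 181.0], 0.6)]
scene brayer [([332.0, -341.0, 19.0], [126.0, 201.0], 0.64)]
```

View pics/top0.png

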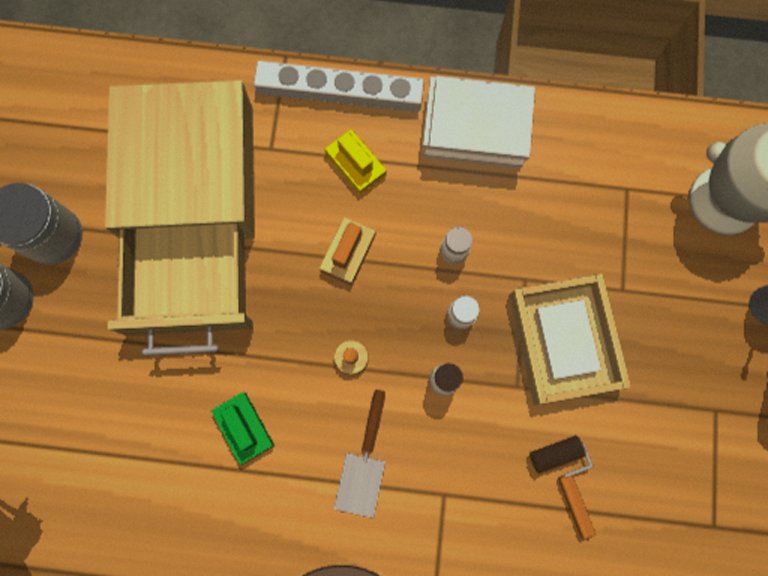

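View pics/scene0.png

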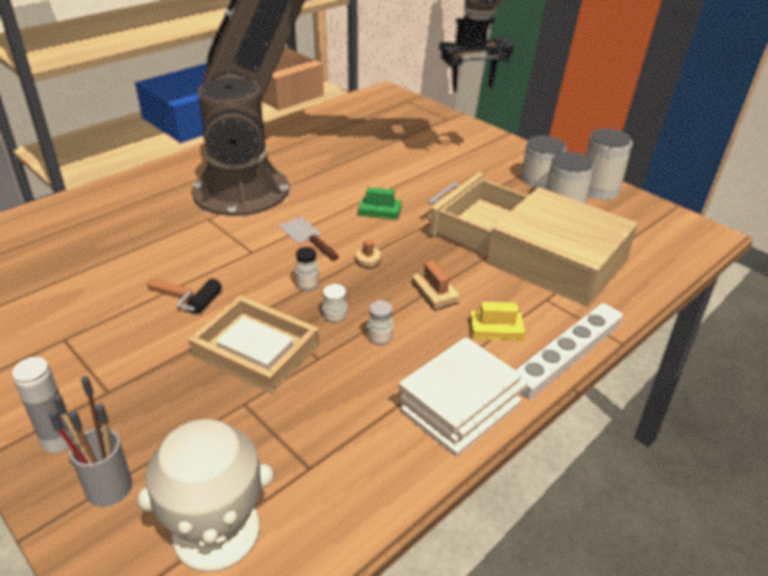

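The top view shows the round block at about (350,357)/1.5. There are three long-block shapes: the natural wood one at (347,250)/1.5, the green one at (243,428)/1.5 and the yellow one at (355,162)/1.5. The wood one with the orange handle fits the description, because green and yellow are excluded. I'll confirm it in a crop and measure.

Run:
```python
from h import *
p=vision.read_camera("top");save(p,"crop1.png",(200,130,300,260),4.4)
save(p,"crop_tray.png",(330,175,430,275),5.5);save(p,"crop_ch.png",(65,45,175,250),2.9)
for q in ("round_block","long_block","tray","brayer","chest_drawer0","chest_drawer0_handle"):
    for d in vision.regions_of(p,q):
        m=d["pixels"].astype(np.uint8);c=cv2.findContours(m,0,2)[0];r=cv2.minAreaRect(np.vstack(c));print(q,round(d["confidence"],2),m.sum(),np.round(r[0],1),np.round(r[1],1),round(r[2],1))
print(px2w(p,(0,0),0), -np.array(p["R"]).T@p["t"],p["intrinsics"],np.round(p["R"],3))
```

```text
round_block 0.63 407 [234.  238.5] [21.9 21.9] 45.0
long_block 0.76 902 [231.3 167.9] [23.6 39.6] 23.6
long_block 0.58 966 [237.3 107.7] [40.5 25.1] 50.7
tray 0.56 5090 [378.6 225.9] [79.7 66.4] 77.5
brayer 0.8 1011 [385.  322.8] [69.3 35. ] 56.9
chest_drawer0 0.73 6388 [118.8 192.9] [85.4 96.1] 87.0
chest_drawer0_handle 0.72 6264 [118.4 193.1] [84.9 95.9] 86.1
chest_drawer0_handle 0.43 382 [234.  238.5] [21.9 20.5] 45.0
[1041.45513156  773.90768688    0.        ] [ 334.15315988  -14.89574498 1127.81985473] [[448.14145207   0.         252.33660891]
 [  0.         448.14145207 195.14656038]
 [  0.           0.           1.        ]] [[ 0.115 -0.993  0.007]
 [-0.973 -0.114 -0.203]
 [ 0.202  0.017 -0.979]]
```

View pics/crop1.png

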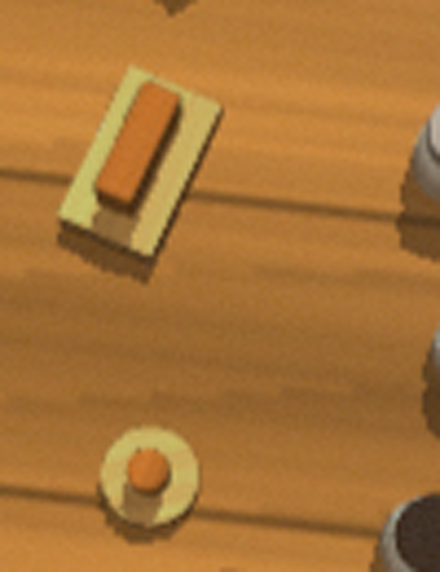

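View pics/crop_tray.png

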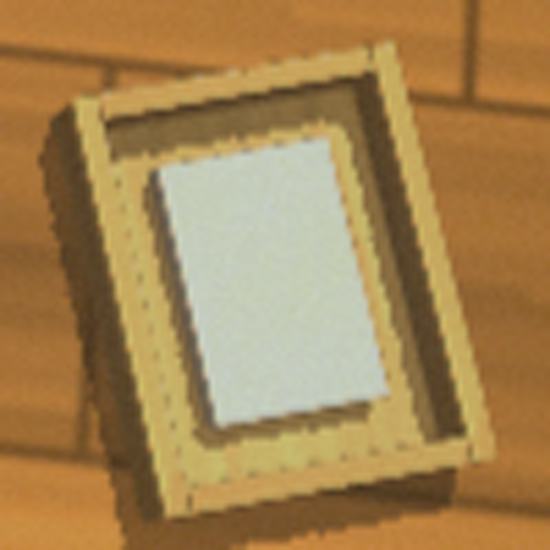

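View pics/crop_ch.png

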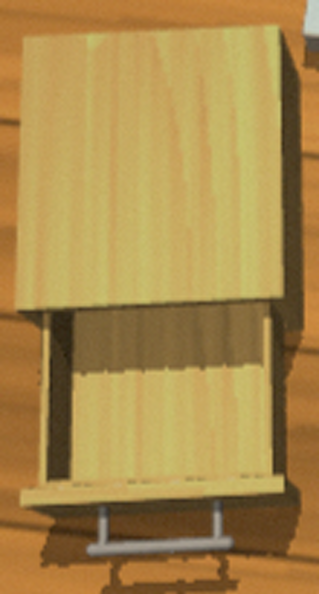

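Run:
```python
from h import *
p=vision.read_camera("top")
def W(pts,off,s,z):
    return np.array([px2w(p,((u+.5)/s-.5+off[0],(v+.5)/s-.5+off[1]),z) for u,v in pts])
def rep(n,w):
    print(n,np.round(w[:,:2]).tolist(),"c",np.round(w.mean(0)[:2],1),"sides",[round(np.linalg.norm(w[i]-w[i-1])) for i in range(len(w))],"ang",[round(np.degrees(np.arctan2(*(w[i]-w[i-1])[1::-1])),1) for i in range(len(w))])
o=(200,130)
rep("disc",W([(149,474),(100,474),(199,474)],o,4.4,20));rep("knob",W([(149,470)],o,4.4,54))
rep("plate",W([(133,66),(222,107),(152,255),(60,218)],o,4.4,24))
rep("hand",W([(148,83),(181,97),(135,205),(97,192)],o,4.4,64))
o=(330,175)
rep("panel",W([(158,168),(330,138),(388,395),(217,427)],o,5.5,30))
rep("tray",W([(75,103),(393,42),(495,460),(165,518)],o,5.5,45))
o=(65,45)
rep("bar",W([(88,550),(232,542)],o,2.9,62))
rep("roof",W([(15,310),(284,298),(279,26),(23,37)],o,2.9,100))
rep("front",W([(22,490),(284,475)],o,2.9,88))
for n,uv,z in(("j2",(447/1.5,377/1.5),90),("j0",(463/1.5,311/1.5),65),("j1",(458/1.5,237/1.5),78)): print(n,px2w(p,uv,z))
```

```text
disc [[451.0, 38.0], [448.0, 66.0], [455.0, 10.0]] c [451.4  38.1] sides [28, 28, 56] ang [np.float64(96.6), np.float64(96.6), np.float64(-83.4)]
knob [[450.0, 37.0]] c [450.  37.] sides [0] ang [np.float64(0.0)]
plate [[687.0, 77.0], [669.0, 22.0], [576.0, 52.0], [592.0, 107.0]] c [630.8  64.6] sides [100, 58, 97, 57] ang [np.float64(-17.6), np.float64(-108.9), np.float64(162.2), np.float64(74.3)]
hand [[666.0, 64.0], [660.0, 45.0], [594.0, 62.0], [599.0, 84.0]] c [629.7  63.8] sides [69, 20, 67, 22] ang [np.float64(-17.1), np.float64(-107.1), np.float64(164.6), np.float64(77.3)]
panel [[566.0, -261.0], [589.0, -338.0], [475.0, -370.0], [452.0, -295.0]] c [ 520.8 -316.3] sides [119, 80, 118, 78] ang [np.float64(16.6), np.float64(-73.4), np.float64(-164.3), np.float64(107.0)]
tray [[588.0, -219.0], [633.0, -360.0], [450.0, -413.0], [409.0, -271.0]] c [ 520.2 -315.9] sides [187, 148, 190, 148] ang [np.float64(16.3), np.float64(-72.3), np.float64(-163.7), np.float64(106.4)]
bar [[416.0, 364.0], [436.0, 248.0]] c [426.2 306.4] sides [118, 118] ang [np.float64(99.8), np.float64(-80.2)]
roof [[601.0, 447.0], [637.0, 229.0], [879.0, 272.0], [843.0, 488.0]] c [740.  359.1] sides [245, 221, 245, 220] ang [np.float64(-170.3), np.float64(-80.6), np.float64(9.9), np.float64(99.5)]
front [[456.0, 417.0], [493.0, 209.0]] c [474.2 313. ] sides [211, 211] ang [np.float64(100.0), np.float64(-80.0)]
j2 [ 429.10713269 -116.80979009   90.        ]
j0 [ 539.48049781 -134.88037125   65.        ]
j1 [ 657.62230513 -114.43285443   78.        ]
```

```bash
cat >> h.py <<'E'
def go(x,y,z,yaw):
    from scipy.spatial.transform import Rotation as Ro
    s=env.state();R=Ro.from_euler("xyz",s["tcp_rot"]).as_matrix()
    d=R.T@(np.array([x,y,z])-s["eef_pos"]);y0=np.degrees(s["tcp_rot"][2])
    t=-((yaw-y0+180)%360-180)
    print("t %.2f"%s["t"],"at",np.round(s["eef_pos"],1),"yaw %.1f"%y0,"-> row",np.round(d,1).tolist(),round(t,1),"dist",round(np.linalg.norm(d)),"F",np.round(s["ft_force"],1),"op",round(s["opening"],3))
E
python3 -c "
from h import *
go(450,37.5,120,99.8)"; python3 -m pendant --help | head -20
```

```text
t 1.40 at [279.1 559.3 214.6] yaw 63.5 -> row [-390.5, 385.9, 94.6] -36.3 dist 557 F [-0.2 -0.  -0.3] op 0.999invalid input: not JSON, or not a number
```

```bash
python3 -m pendant '[[-60,60,0,-10],[-120,120,0,-20],[-160,160,0,-30],[-200,200,20,-36.3],[-240,240,40,-36.3],[-280,280,60,-36.3],[-320,320,80,-36.3],[-360,360,94,-36.3]]' 0
python3 -m pendant '[[0,0,0,0],[0,0,0,0]]'
python3 -c "
from h import *
go(450,37.5,120,99.8)
p=vision.read_camera('wrist');save(p,'w1.png');print(p['tool_from_camera'],p['intrinsics'])
for d in vision.regions_of(p,'round_block'): m=d['pixels'];print(d['confidence'],np.argwhere(m).mean(0)[::-1],m.sum())
print([(np.array(p['tool_from_camera'])@np.r_[d['at'],1],d['confidence']) for d in vision.find_in(p,'round_block')])"
```

```text
t: 2.4
eef_pos: [433.4, 97.0, 126.8]
tcp_rot: [3.141, -0.0, 1.742]
ft_force: [1.4, 0.9, 0.6]
opening: 1.001
t: 2.65
eef_pos: [433.5, 97.0, 127.0]
tcp_rot: [3.141, -0.0, 1.741]
ft_force: [0.4, 0.0, 0.9]
opening: 1.001
t 2.65 at [433.5  97.  127. ] yaw 99.7 -> row [-61.4, 6.2, 6.9] -0.1 dist 62 F [0.4 0.  0.9] op 1.001
[[ 9.99999004e-01  5.90042545e-04  1.28244507e-03  6.50287941e-01]
 [-8.78557122e-04  9.71211581e-01  2.38216904e-01 -6.63606997e+01]
 [-1.10496739e-03 -2.38217793e-01  9.71211132e-01 -1.71281002e+02]
 [ 0.00000000e+00  0.00000000e+00  0.00000000e+00  1.00000000e+00]] [[322.31439077   0.         256.37735737]
 [  0.         322.31439077 190.48080062]
 [  0.           0.           1.        ]]
0.57 [190.47196706 191.59993665] 3157
[(array([-54.58773319,  -2.61639711, 105.6782101 ,   1.        ]), 0.95)]
```

View pics/w1.png

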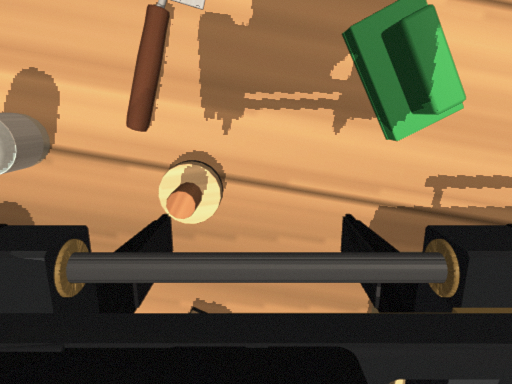

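```bash
cat >> h.py <<'E'
def wpx(p,s,uv,z):
    from scipy.spatial.transform import Rotation as Ro
    T=np.eye(4);T[:3,:3]=Ro.from_euler("xyz",s["tcp_rot"]).as_matrix();T[:3,3]=s["eef_pos"]
    M=T@np.array(p["tool_from_camera"]);d=M[:3,:3]@np.linalg.solve(np.array(p["intrinsics"]),[uv[0],uv[1],1.]);c=M[:3,3]
    return c+d*(z-c[2])/d[2]
E
python3 -c "
from h import *
s=env.state();p=vision.read_camera('wrist');print(wpx(p,s,(182,207),54),wpx(p,s,(191,192),20))
go(450,37.5,90,99.8)"
```

```text
[450.32702707  42.37260473  54.        ] [446.60280042  42.36678097  20.        ]
t 2.85 at [433.3  98.1 127.2] yaw 99.9 -> row [-62.6, 6.0, 37.2] 0.1 dist 73 F [-0.5 -0.6  0.6] op 0.998
```

```bash
python3 -m pendant '[[-31,5,25,0],[-59,5,45,0],[-59,5,45,0]]'
python3 -c "
from h import *
s=env.state();p=vision.read_camera('wrist');save(p,'w2.png')
print(s['eef_pos']);go(449,40,60,99.8)"
```

```text
t: 3.22
eef_pos: [448.1, 40.7, 81.5]
tcp_rot: [-3.141, -0.0, 1.743]
ft_force: [-0.5, -0.3, 0.8]
opening: 0.998
[448.09782272  40.7382627   81.45961672]
t 3.27 at [448.2  41.3  82.1] yaw 99.9 -> row [-1.5, 0.5, 22.1] 0.1 dist 22 F [ 0.7  1.5 -0.2] op 0.995
```

View pics/w2.png

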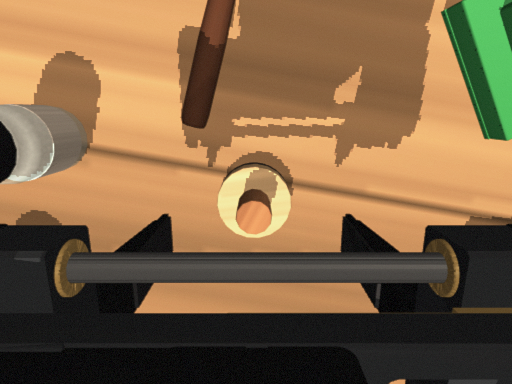

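```bash
python3 -c "
from h import *
s=env.state();p=vision.read_camera('wrist')
print(wpx(p,s,(254,216),54),wpx(p,s,(254,202),20))
go(449.5,41,24,99.8)"
```

```text
[447.96665313  40.67545761  54.        ] [448.20978517  40.51769161  20.        ]
t 3.33 at [448.4  41.7  82.6] yaw 99.9 -> row [-0.9, 0.9, 58.6] 0.1 dist 59 F [-0.1  0.2  0.7] op 1.001
```

```bash
python3 -m pendant '[[0,0,25,0],[0,0,45,0],[0,0,56,0],[0,0,56,0]]'
python3 -m pendant '[[0,0,0,0],[0,0,0,0],[0,0,0,0],[0,0,0,0],[0,0,0,0],[0,0,0,0]]' 1
```

```text
t: 3.82
eef_pos: [448.3, 42.3, 26.6]
tcp_rot: [3.141, -0.0, 1.745]
ft_force: [-0.2, 0.0, 0.4]
opening: 1.0
t: 4.58
eef_pos: [448.3, 42.3, 26.6]
tcp_rot: [3.141, -0.0, 1.745]
ft_force: [-0.0, 0.3, -0.3]
opening: 0.429
```

```bash
python3 -m pendant '[[0,0,0,0],[0,0,0,0],[0,0,0,0],[0,0,0,0]]'
python3 -m pendant '[[0,0,-10,0],[0,0,-40,0],[0,0,-90,0],[0,0,-125,0],[0,0,-125,0]]'
python3 -c "
from h import *
p=vision.read_camera('wrist');save(p,'w3.png');go(551,328,150,99.8)"
```

```text
t: 5.08
eef_pos: [448.4, 42.3, 26.6]
tcp_rot: [3.141, -0.0, 1.745]
ft_force: [0.6, -0.9, -0.4]
opening: 0.248
t: 5.7
eef_pos: [449.0, 42.3, 154.1]
tcp_rot: [3.136, 0.001, 1.745]
ft_force: [0.1, -0.7, -1.5]
opening: 0.246
t 5.75 at [448.3  42.3 152.6] yaw 100.0 -> row [263.6, 150.7, 3.0] 0.2 dist 304 F [ 0.4  0.5 -1.2] op 0.246
```

View pics/w3.png

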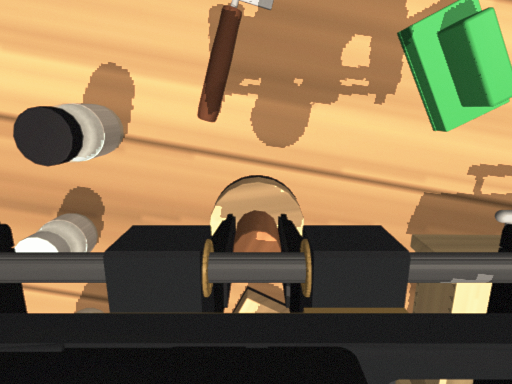

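```bash
python3 -m pendant '[[40,20,0,0],[90,50,0,0],[140,80,0,0],[190,110,0,0],[230,130,0,0],[262,148,0,0],[262,148,0,0],[262,148,0,0]]'
python3 -c "
from h import *
s=env.state();p=vision.read_camera('wrist');save(p,'w4.png');go(549,327.5,60,99.8)
p=vision.read_camera('top');save(p,'t4.png',(65,45,265,265),2.7)"
```

```text
t: 6.75
eef_pos: [547.8, 325.3, 151.5]
tcp_rot: [3.141, 0.001, 1.745]
ft_force: [-0.4, 0.4, -0.9]
opening: 0.244
t 6.80 at [548. 325. 152.] yaw 100.0 -> row [2.3, 1.3, 92.0] 0.2 dist 92 F [ 0.1 -0.3 -0.2] op 0.25
```

View pics/w4.png

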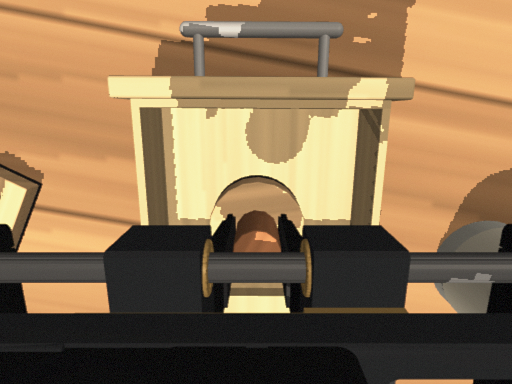

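View pics/t4.png

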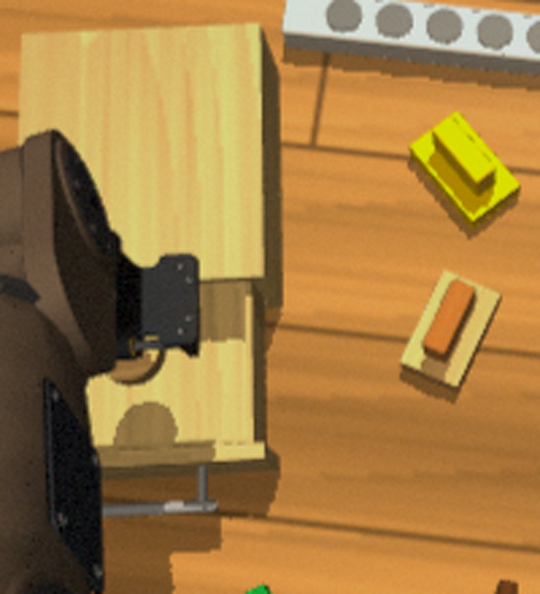

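```bash
python3 -m pendant '[[0,0,25,0],[0,0,50,0],[0,0,70,0],[0,0,85,0],[0,0,95,0],[0,0,99,0],[0,0,99,0]]'
python3 -c "
from h import *
for i in range(5):
  s=env.state();vision.read_camera('wrist');print(s['eef_pos'],s['ft_force'])"
```

```text
t: 7.72
eef_pos: [548.5, 324.9, 53.6]
tcp_rot: [3.139, 0.001, 1.744]
ft_force: [-0.7, -0.5, -0.9]
opening: 0.249
[548.5404389  324.94605219  53.56858067] [-0.69653363 -0.53607027 -0.92841822]
[548.61795287 325.01006782  53.83493764] [ 0.58277311 -0.61385527 -1.00727293]
[548.66345854 325.06758782  53.92062845] [ 0.16925798  0.04157454 -0.97967022]
[548.64447049 325.04970107  53.96283281] [ 0.06585573  0.41509925 -0.84700276]
[548.63093684 325.05777994  53.92245986] [ 0.26589418 -0.21201457 -1.16463097]
```

```bash
python3 -m pendant '[[0,0,2,0],[0,0,4,0],[0,0,4,0]]'
python3 -m pendant '[[0,0,1,0],[0,0,1.5,0],[0,0,1.5,0]]'
```

```text
t: 8.35
eef_pos: [548.5, 325.0, 49.6]
tcp_rot: [3.139, 0.001, 1.745]
ft_force: [0.5, -0.1, -0.8]
opening: 0.246
t: 8.72
eef_pos: [548.7, 325.0, 48.6]
tcp_rot: [3.139, 0.001, 1.745]
ft_force: [-0.3, -1.3, 4.9]
opening: 0.244
```

Contact force is 4.9 N, so the block is seated on the drawer floor. Opening now.

```bash
python3 -m pendant '[[0,0,0,0],[0,0,0,0],[0,0,0,0],[0,0,0,0],[0,0,0,0]]' 0.3
python3 -m pendant '[[0,0,-20,0],[0,0,-60,0],[0,0,-105,0],[0,0,-105,0]]'
python3 -c "
from h import *
s=env.state();p=vision.read_camera('wrist');save(p,'w5.png');print(s['eef_pos'])
for uv,z in (((187,30),62),((337,30),62)): print(wpx(p,s,uv,z))"
```

```text
t: 9.35
eef_pos: [548.7, 325.0, 48.5]
tcp_rot: [3.139, 0.001, 1.745]
ft_force: [-0.5, -0.2, 0.5]
opening: 0.686
t: 9.85
eef_pos: [549.6, 325.7, 157.0]
tcp_rot: [3.133, -0.001, 1.745]
ft_force: [-0.2, 0.4, -0.7]
opening: 0.701
[549.61782297 325.65754641 156.9841881 ]
[435.23751034 253.42294723  62.        ]
[415.507246   364.93175772  62.        ]
```

View pics/w5.png

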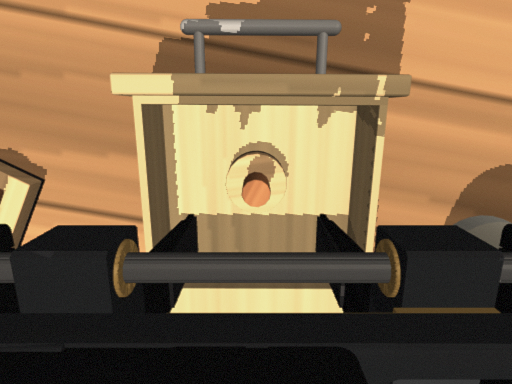

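```bash
python3 -m pendant '[[0,-50,0,0],[0,-110,0,0],[0,-165,0,0],[0,-170,0,0],[0,-170,0,0],[0,-170,0,0]]' 1
python3 -c "
from h import *
go(382,300.5,48,100)"
```

```text
t: 10.65
eef_pos: [382.4, 296.1, 153.5]
tcp_rot: [3.136, -0.0, 1.744]
ft_force: [0.8, -0.3, 0.5]
opening: 0.122
t 10.65 at [382.4 296.1 153.5] yaw 99.9 -> row [4.4, -0.2, 105.5] -0.1 dist 106 F [ 0.8 -0.3  0.5] op 0.122
```

```bash
python3 -m pendant '[[4,0,30,0],[4,0,65,0],[4,0,95,0],[4,0,104,0],[4,0,104,0]]'
python3 -m pendant '[[0,10,0,0],[0,20,0,0],[0,30,0,0],[0,40,0,0],[0,40,0,0]]'
python3 -c "
from h import *
s=env.state();p=vision.read_camera('scene');save(p,'s6.png',(230,60,460,220),3)"
```

```text
t: 11.28
eef_pos: [382.6, 300.1, 49.2]
tcp_rot: [3.137, 0.0, 1.744]
ft_force: [0.1, 0.1, -0.2]
opening: 0.001
t: 11.9
eef_pos: [422.9, 307.1, 49.4]
tcp_rot: [3.136, -0.0, 1.743]
ft_force: [-0.0, 0.3, 0.7]
opening: 0.007
```

View pics/s6.png

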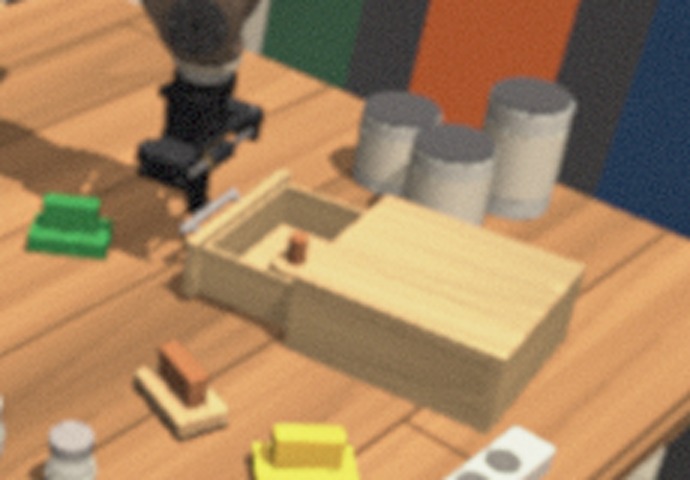

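```bash
python3 -m pendant '[[0,10,0,0],[0,24,0,0],[0,38,0,0],[0,52,0,0],[0,66,0,0],[0,80,0,0],[0,94,0,0],[0,104,0,0]]'
python3 -m pendant '[[0,6,0,0],[0,12,0,0],[0,18,0,0],[0,18,0,0]]'
python3 -c "
from h import *
p=vision.read_camera('scene');save(p,'s7.png',(230,60,460,220),3);p=vision.read_camera('top');save(p,'t7.png',(65,45,175,250),2.9)"
```

```text
t: 12.95
eef_pos: [525.8, 325.0, 49.9]
tcp_rot: [3.136, 0.0, 1.743]
ft_force: [-1.1, 0.2, -0.5]
opening: 0.006
t: 13.45
eef_pos: [544.0, 328.2, 50.1]
tcp_rot: [3.135, -0.0, 1.743]
ft_force: [0.2, 0.3, -0.8]
opening: 0.001
```

View pics/s7.png

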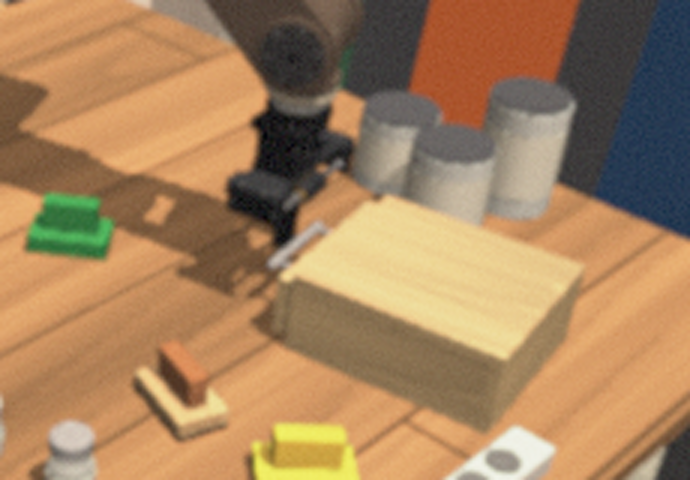

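Almost shut. I'll keep pushing in small steps until the stop shows as force.

```bash
python3 -m pendant '[[0,3,0,0],[0,6,0,0],[0,6,0,0]]'
python3 -m pendant '[[0,2,0,0],[0,4,0,0],[0,4,0,0]]'
python3 -m pendant '[[0,2,0,0],[0,4,0,0],[0,4,0,0]]'
```

```text
t: 13.92
eef_pos: [549.8, 329.3, 50.1]
tcp_rot: [3.135, -0.0, 1.743]
ft_force: [-0.5, 0.8, -0.0]
opening: 0.001
t: 14.3
eef_pos: [551.5, 329.6, 50.1]
tcp_rot: [3.141, 0.001, 1.743]
ft_force: [-11.9, -1.0, 6.7]
opening: 0.004
t: 14.68
eef_pos: [551.5, 329.5, 50.0]
tcp_rot: [-3.134, 0.002, 1.744]
ft_force: [-20.1, -3.7, 13.8]
opening: 0.005
```

```bash
python3 -m pendant '[[0,-8,0,0],[0,-25,0,0],[0,-40,0,0],[0,-45,-40,0],[0,-45,-100,0],[0,-45,-120,0],[0,-45,-120,0]]'
python3 -c "
from h import *
p=vision.read_camera('scene');save(p,'s8.png',(230,60,460,220),3);p=vision.read_camera('top');save(p,'t8.png',(65,45,280,250),2.9)
go(630,64,135,72.5)"
```

```text
t: 15.55
eef_pos: [508.5, 322.5, 171.8]
tcp_rot: [-3.137, 0.001, 1.744]
ft_force: [-0.8, -0.2, -0.0]
opening: 0.005
t 15.65 at [507.6 322.  169.4] yaw 99.9 -> row [-275.1, 76.5, 34.4] 27.4 dist 288 F [ 0.7 -0.5 -0.7] op 0.002
```

View pics/s8.png

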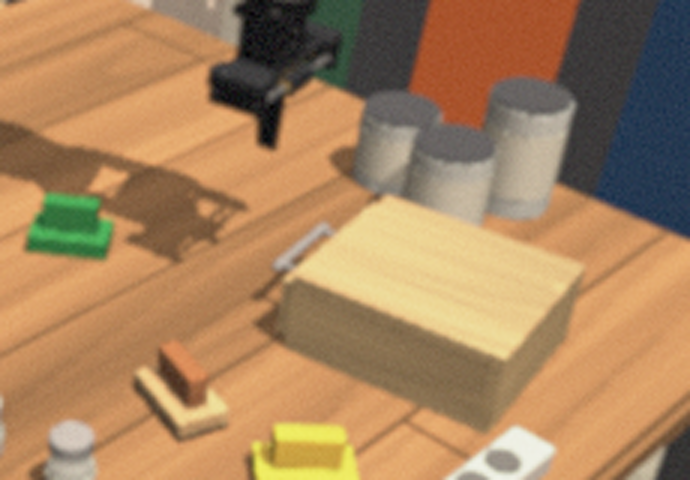

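View pics/t8.png

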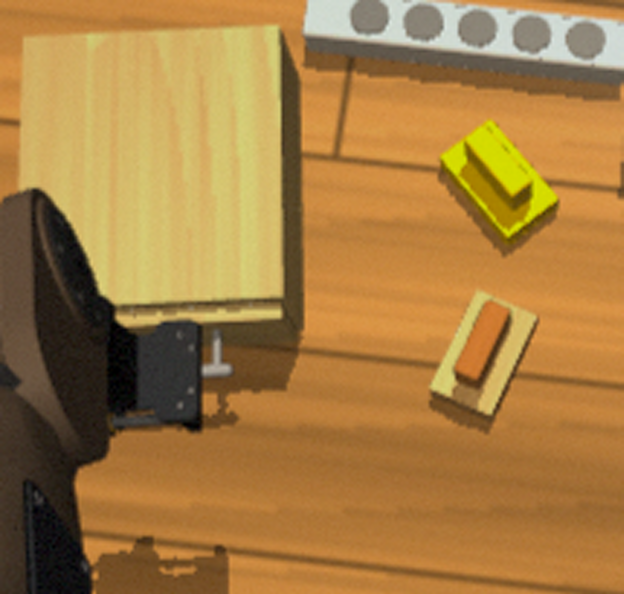

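```bash
python3 -m pendant '[[-45,12,0,10],[-95,26,5,20],[-145,40,10,27.4],[-195,54,20,27.4],[-245,68,34,27.4],[-272,76,34,27.4],[-272,76,34,27.4],[-272,76,34,27.4]]' 0
python3 -c "
from h import *
s=env.state();p=vision.read_camera('wrist');save(p,'w9.png');go(630,64,60,72.5)"
```

```text
t: 16.65
eef_pos: [628.3, 67.6, 134.3]
tcp_rot: [-3.133, 0.006, 1.266]
ft_force: [-0.7, -0.2, 0.1]
opening: 0.788
t 16.70 at [628.3  67.9 134.7] yaw 72.6 -> row [-2.8, 3.4, 74.7] 0.1 dist 75 F [-0.4  0.7  0.6] op 0.829
```

View pics/w9.png

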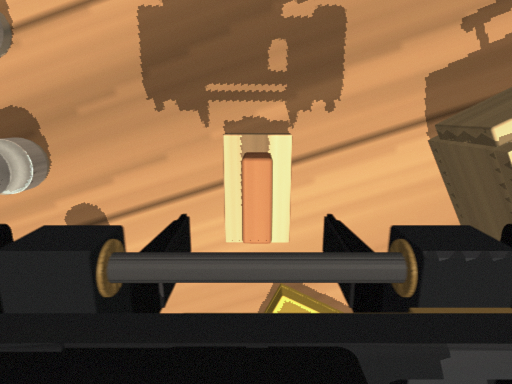

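```bash
python3 -c "
from h import *
s=env.state();p=vision.read_camera('wrist')
a=np.radians(-17.5);u=np.array([np.cos(a),np.sin(a)])
w=(wpx(p,s,(244,158),64)+wpx(p,s,(271,158),64))/2;print('handle end',w,'centre',w[:2]+35*u)
w=(wpx(p,s,(224,135),24)+wpx(p,s,(291,135),24))/2;print('plate end',w,'centre',w[:2]+50*u)
go(630,64,60,72.5)"
```

```text
handle end [597.03991707  79.1377419   64.        ] centre [630.42001035  68.61303891]
plate end [583.00086175  83.43110284  24.        ] centre [630.68670929  68.39581286]
t 16.75 at [628.4  68.1 135. ] yaw 72.6 -> row [-3.0, 3.3, 75.0] 0.1 dist 75 F [ 0.6 -0.1  0. ] op 0.877
```

```bash
python3 -m pendant '[[0.6,2,30,0],[0.6,2,65,0],[0.6,2,90,0],[0.6,2,100,0],[0.6,2,100,0]]' 0
python3 -m pendant '[[0,0,0,0],[0,0,0,0],[0,0,0,0],[0,0,0,0],[0,0,0,0],[0,0,0,0],[0,0,0,0],[0,0,0,0]]' 1
python3 -m pendant '[[0,0,0,0],[0,0,0,0],[0,0,0,0]]'
```

```text
t: 17.38
eef_pos: [629.4, 68.2, 35.0]
tcp_rot: [-3.134, 0.006, 1.267]
ft_force: [-0.4, -0.1, -0.2]
opening: 1.0
t: 18.38
eef_pos: [629.4, 68.2, 35.0]
tcp_rot: [-3.134, 0.006, 1.267]
ft_force: [-0.2, -0.8, 0.0]
opening: 0.251
t: 18.75
eef_pos: [629.5, 68.2, 35.0]
tcp_rot: [-3.134, 0.006, 1.267]
ft_force: [0.1, -0.3, 1.1]
opening: 0.251
```

```bash
python3 -m pendant '[[0,0,-10,0],[0,0,-40,0],[0,0,-85,0],[0,0,-125,0],[0,0,-140,0],[0,0,-140,0],[0,0,-140,0]]'
python3 -c "
from h import *
s=env.state();p=vision.read_camera('wrist');save(p,'w10.png');go(520.5,-314,175,106.5)"
```

```text
t: 19.62
eef_pos: [630.0, 68.7, 173.2]
tcp_rot: [-3.131, 0.007, 1.267]
ft_force: [0.2, 0.5, -3.7]
opening: 0.247
t 19.68 at [630.1  68.7 173.2] yaw 72.6 -> row [-397.9, 9.7, 1.0] -33.9 dist 398 F [-1.   0.1 -3.1] op 0.25
```

View pics/w10.png

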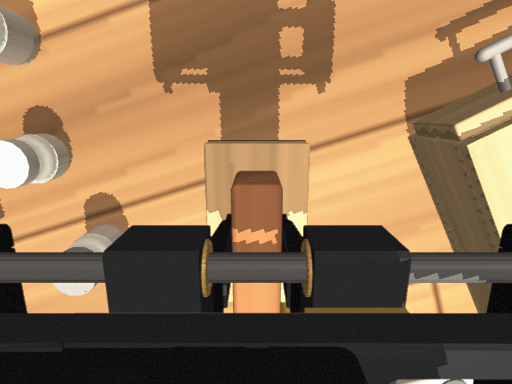

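```bash
python3 -c "
from h import *
s=env.state();p=vision.read_camera('wrist')
from scipy.spatial.transform import Rotation as Ro
R=Ro.from_euler('xyz',s['tcp_rot']).as_matrix()
for uvs,z in (((206,142),(309,142)),s['eef_pos'][2]-11),(((233,174),(281,174)),s['eef_pos'][2]+29):
  print([np.round(R.T@(wpx(p,s,uv,z)-s['eef_pos']),1) for uv in uvs])"
python3 -m pendant '[[-30,1,0,-5],[-80,2,0,-10],[-130,4,0,-18],[-180,5,0,-26],[-230,6,0,-34],[-280,7,0,-34],[-330,8,0,-34],[-365,9,0,-34]]'
python3 -m pendant '[[0,0,0,0],[0,0,0,0]]'
python3 -c "
from h import *
s=env.state();p=vision.read_camera('wrist');save(p,'w11.png');go(520.5,-314,175,106.5)
p=vision.read_camera('top');save(p,'t11.png',(270,120,470,320),3)"
```

```text
[array([-27.6, -50. ,  11.7]), array([ 30.4, -50.1,  11.3])]
[array([ -9.7, -39.4, -28.5]), array([ 11.9, -39.4, -28.7])]
t: 20.72
eef_pos: [528.8, -284.2, 174.8]
tcp_rot: [-3.128, -0.001, 1.86]
ft_force: [0.5, 0.3, -2.2]
opening: 0.252
t: 20.98
eef_pos: [528.6, -283.7, 173.9]
tcp_rot: [-3.127, -0.002, 1.859]
ft_force: [-0.2, 0.9, -3.3]
opening: 0.252
t 21.02 at [ 528.8 -283.3  174.2] yaw 106.6 -> row [-27.0, -16.7, -0.6] 0.1 dist 32 F [ 0.3  0.1 -3.9] op 0.251
```

View pics/w11.png

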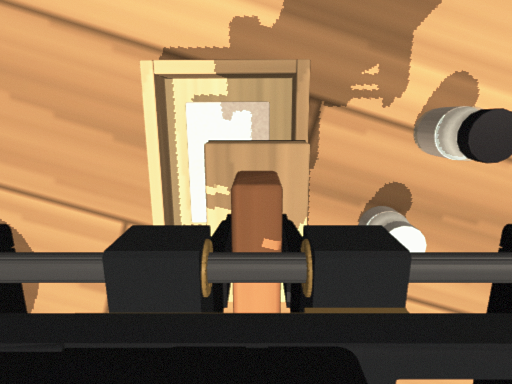

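View pics/t11.png

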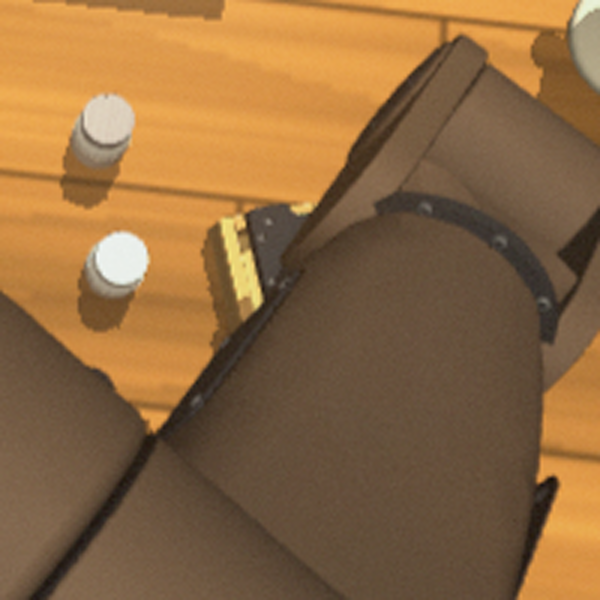

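```bash
python3 -c "
from h import *
s=env.state();p=vision.read_camera('wrist');save(p,'w12.png',(120,40,330,250),2.8)
a=np.radians(16.5);u=np.array([np.cos(a),np.sin(a)])
A,B=wpx(p,s,(187,103),30),wpx(p,s,(268.5,102),30);print('panel',A,B,np.linalg.norm(A-B),np.degrees(np.arctan2(*(B-A)[1::-1])),'c',((A+B)/2)[:2]+60*u)
A,B=wpx(p,s,(141,61.5),45),wpx(p,s,(310,60),45);print('tray',A,B,np.linalg.norm(A-B),np.degrees(np.arctan2(*(B-A)[1::-1])),'c',((A+B)/2)[:2]+95*u)
go(520.5,-314,175,106.5)"
```

```text
panel [ 474.59838089 -366.73919647   30.        ] [ 451.55986307 -292.96346782   30.        ] 77.28927119276084 107.34242231485213 c [ 520.60830608 -312.81041146]
tray [ 451.6305828 -410.7822415   45.       ] [ 407.82120203 -268.9035293    45.        ] 148.48848716005335 107.15966842572695 c [ 520.81376723 -312.86142765]
t 21.12 at [ 529.  -283.1  174.6] yaw 106.6 -> row [-27.2, -17.0, -0.2] 0.1 dist 32 F [-0.9  0.7 -2.5] op 0.252
```

View pics/w12.png

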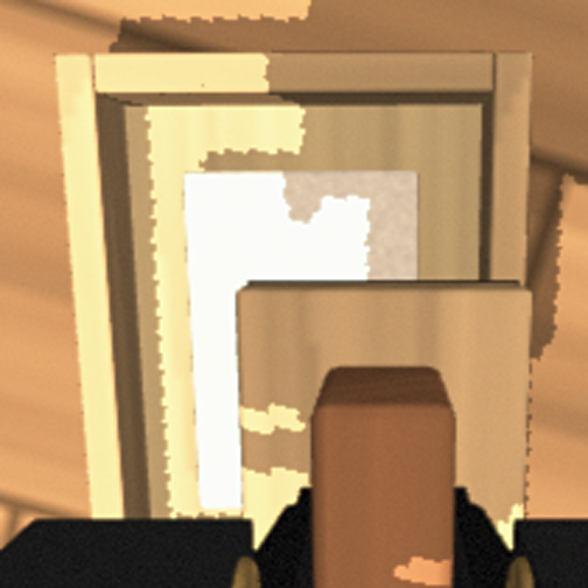

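```bash
python3 -c "
from h import *
from scipy.spatial.transform import Rotation as Ro
s=env.state();p=vision.read_camera('wrist')
R=Ro.from_euler('xyz',s['tcp_rot']).as_matrix();z=s['eef_pos'][2]
for uvs,zz in (((206,144),(309,143)),z-11),(((232,184),(281.5,184)),z+29),(((207.5,141),(306,140.5)),z-35):
  print([np.round(R.T@(wpx(p,s,uv,zz)-s['eef_pos']),1) for uv in uvs])
go(520.7,-313,90,106.9)"
```

```text
[array([-27.6, -48.4,  11.6]), array([ 30.5, -49. ,  11.7])]
[array([-10.2, -34.3, -28.5]), array([ 12.2, -34.3, -28.5])]
[array([-30.3, -48. ,  35.6]), array([ 32.5, -48.3,  35.7])]
t 21.18 at [ 529.1 -283.2  174.7] yaw 106.6 -> row [-26.3, -15.4, 84.9] -0.3 dist 90 F [ 0.1  0.1 -2.8] op 0.252
```

```bash
python3 -m pendant '[[-14,-8,0,0],[-27.5,-16.7,10,0],[-27.5,-16.7,35,0],[-27.5,-16.7,60,0],[-27.5,-16.7,70,0],[-27.5,-16.7,70,0],[-27.5,-16.7,70,0]]'
python3 -c "
from h import *
from scipy.spatial.transform import Rotation as Ro
s=env.state();p=vision.read_camera('wrist');save(p,'w13.png',(120,0,400,250),2.8)
go(520.7,-313,76,106.9)"
```

```text
t: 22.05
eef_pos: [520.3, -315.0, 105.7]
tcp_rot: [-3.129, -0.0, 1.861]
ft_force: [0.4, 0.5, -3.6]
opening: 0.252
t 22.10 at [ 520.4 -314.9  105.8] yaw 106.6 -> row [1.7, 1.3, 29.8] -0.3 dist 30 F [ 0.5 -0.1 -3.1] op 0.249
```

View pics/w13.png

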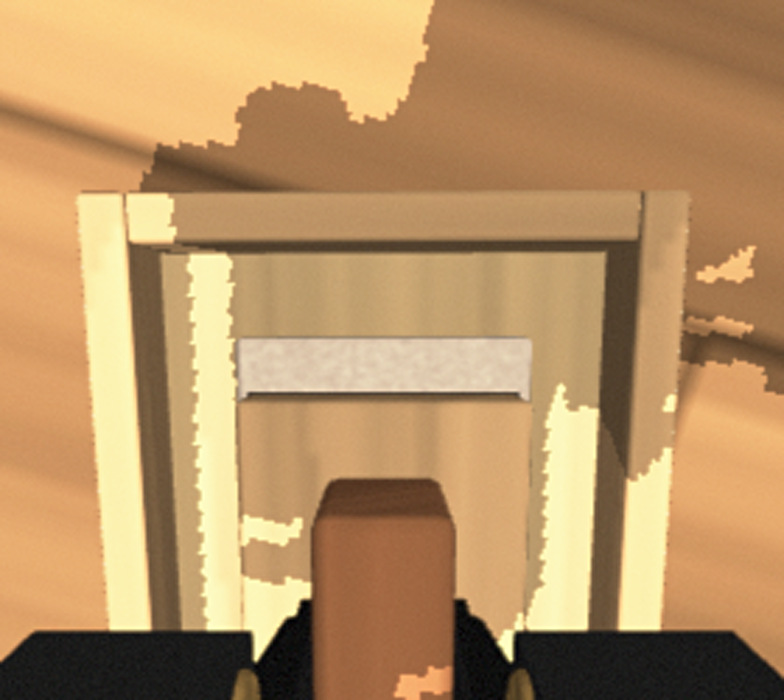

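```bash
python3 -m pendant '[[0,0,10,0],[0,0,20,0],[0,0,27,0],[0,0,27,0],[0,0,27,0]]'
python3 -c "
from h import *
from scipy.spatial.transform import Rotation as Ro
s=env.state();p=vision.read_camera('wrist');save(p,'w14.png',(120,0,400,250),2.8)
p2=vision.read_camera('scene');save(p2,'s14.png',(60,120,300,300),3.3)
go(520.7,-313,75,106.9)"
```

```text
t: 22.72
eef_pos: [520.1, -315.0, 78.9]
tcp_rot: [-3.129, 0.0, 1.861]
ft_force: [0.0, -0.2, -2.9]
opening: 0.252
t 22.82 at [ 520.1 -315.1   79. ] yaw 106.6 -> row [1.8, 1.2, 4.0] -0.3 dist 5 F [-0.3  0.5 -1.8] op 0.247
```

View pics/w14.png

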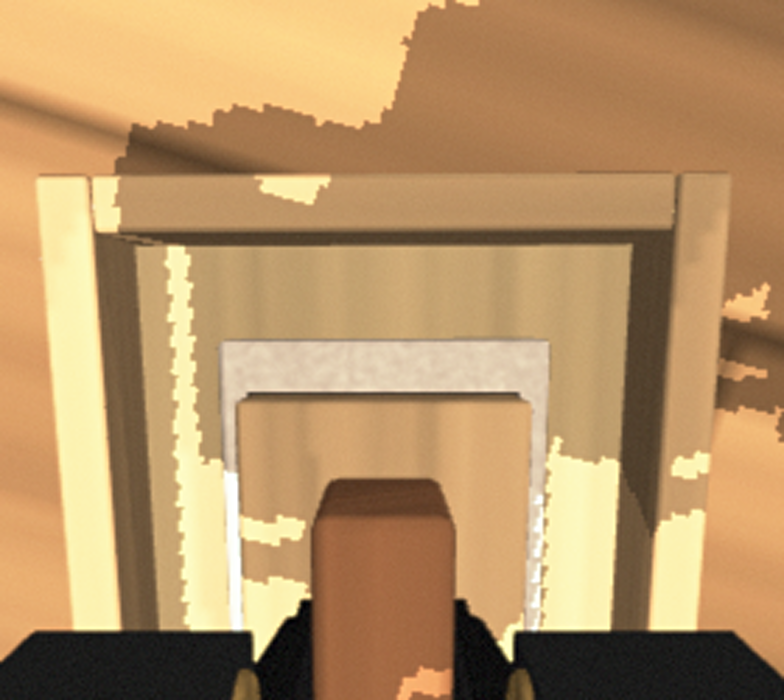

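View pics/s14.png

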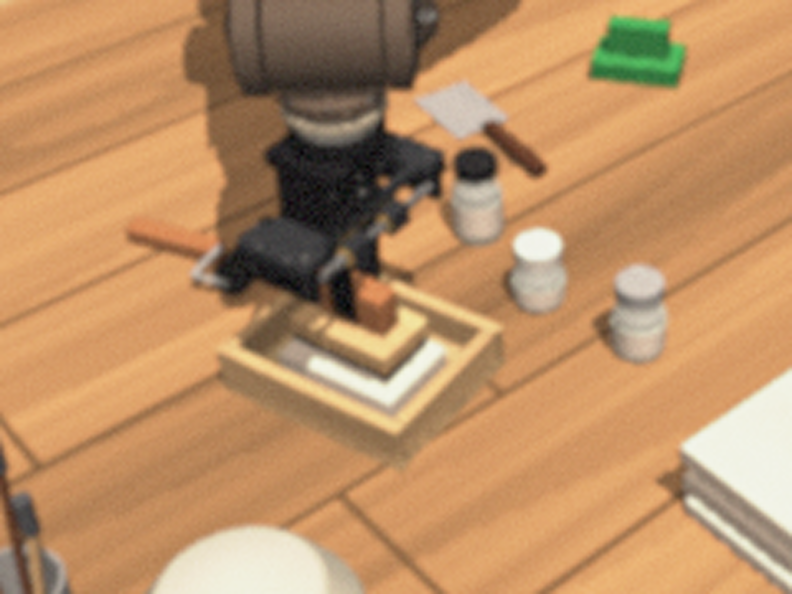

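```bash
python3 -m pendant '[[0,0,1.5,0],[0,0,3,0],[0,0,3,0],[0,0,3,0]]'
python3 -c "
from h import *
from scipy.spatial.transform import Rotation as Ro
s=env.state();p=vision.read_camera('wrist');save(p,'w15.png',(120,0,400,250),2.8)
R=Ro.from_euler('xyz',s['tcp_rot']).as_matrix();z=s['eef_pos'][2]
gray=p['pixels'].astype(int).sum(2)
print(gray[112:146,200],gray[112:148,256])
for uvs,zz in (((198.5,122),(317,122)),30),(((79.3+120-65,62.5),(381,62.5)),45),(((206.5,141),(306,140.5)),z-35):
  print([np.round(R.T@(wpx(p,s,uv,zz)-s['eef_pos']),1) for uv in uvs])
go(520.7,-313,75,106.9)"
```

```text
t: 23.32
eef_pos: [520.1, -315.1, 76.1]
tcp_rot: [-3.129, 0.0, 1.861]
ft_force: [0.5, -0.7, -2.6]
opening: 0.248
[461 459 463 465 466 470 465 460 451 426 577 605 609 604 611 607 617 634
 636 631 631 628 620 621 620 615 608 606 620 623 619 611 604 607] [485 471 486 487 477 485 485 481 473 427 599 617 624 612 613 622 625 637
 637 631 628 628 617 613 620 627 620 600 229 266 286 351 437 454 465 463]
[array([-37.5, -59.4,  46.8]), array([ 41. , -59.5,  46.8])]
[array([-71.5, -94.4,  32.3]), array([ 74.7, -94.5,  32.2])]
[array([-30.9, -47.9,  35.6]), array([ 32.5, -48.3,  35.6])]
t 23.38 at [ 520.1 -315.1   76.1] yaw 106.6 -> row [1.8, 1.2, 1.1] -0.3 dist 2 F [-0.4 -0.1 -3.2] op 0.25
```

View pics/w15.png

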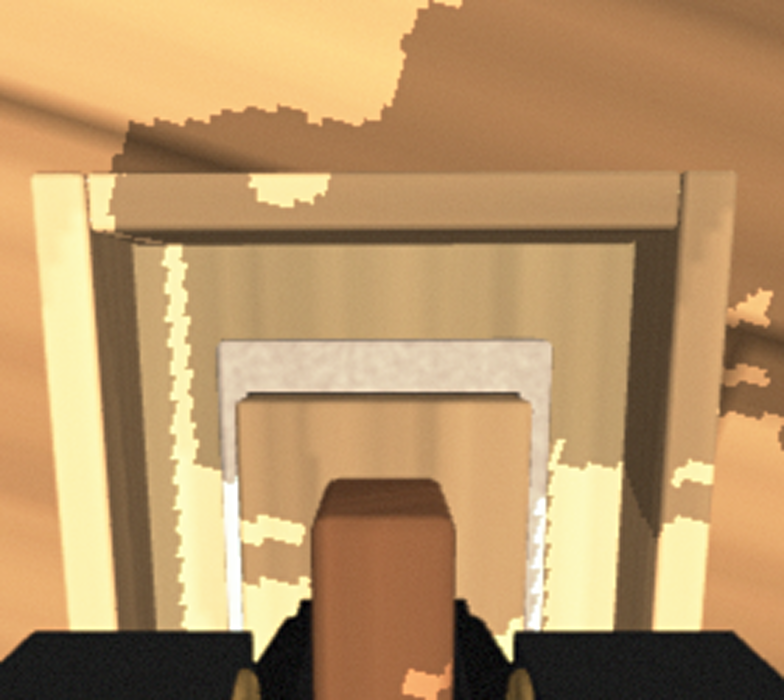

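```bash
python3 -c "
from h import *
p=vision.read_camera('top');save(p,'t16.png',s=1.5);s=env.state();print(s['t'],s['eef_pos'],s['opening'],abs(s['qvel']).max())"
```

```text
23.425 [ 520.11582669 -315.08378965   76.08411101] 0.248834493824476 0.0009778134482488461
```

View pics/t16.png

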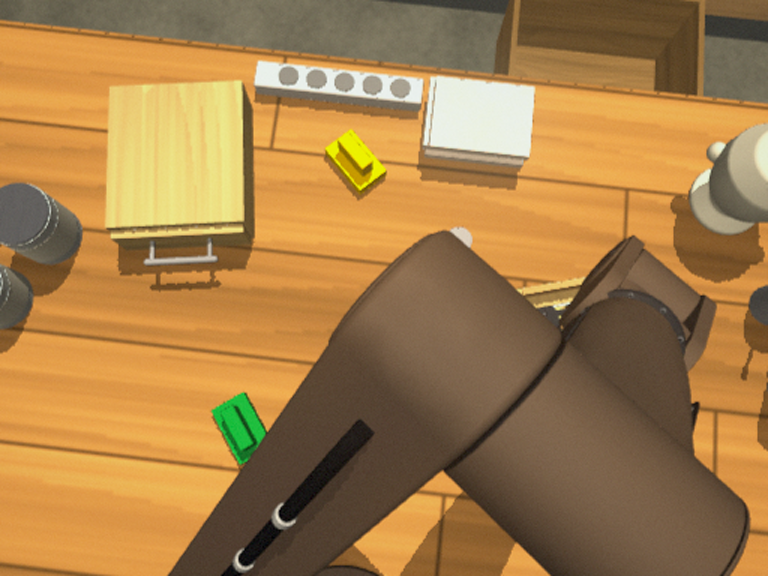

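```bash
python3 -c "
from h import *
p=vision.read_camera('top');print(px2w(p,(181/1.5,260.5/1.5),62))
print(job.job_done())"
```

```text
[570.07811571 329.82900209  62.        ]
the job is handed in; nothing more can be done
None
```

The job is handed in at about 23.5 s of the 72 s allowed; it reports no verdict, so what follows is from my own last checks.

- **Round block:** I stood it on the drawer floor, with a light 4.9 N touch before letting go. The wrist picture after letting go showed it upright.
- **Drawer:** I pushed it by its bar until it hit its stop at about 20 N. The bar ended about 145 mm from where it started, and the top view shows the drawer shut. I could not see the round block after that.
- **Long block:** I took the wooden one (not green or yellow) by its handle and carried it over the jars with its underside about 138 mm above the table. The program ended with it still held. By the wrist camera it was:
  - about 11 mm above the panel;
  - within 2 mm of the panel's centre;
  - aligned with the panel's long side to within about 1° and visibly level.
- **Jars and hand roller:** These looked undisturbed in the scene picture; I did not measure them again.

**Disagreement:** The top camera put things about 3–4 mm lower in y than the wrist camera did. I used the wrist camera for the long-block grasp and the final placing, because it sees the block and the panel together. If the top camera were right, the block would still be within the 10 mm limit.

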